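# Clear the desk into the roll-top store

## Robot

A 6-joint arm with a two-finger parallel gripper is mounted at the origin on the work surface. World frame = base frame: x ahead of the robot, y to its left, z up, the work surface at z = 0. Lengths are in mm, angles in degrees, forces in N, time in s.
With the tool pointing down it reaches from about 300 to 850 mm from the base axis. Payload 4.2 kg.
Tool frame: the origin (TCP) lies at the very end of the fingers, on their centre line; the grasp point (between the pads) lies 19 mm behind it (env.grip_depth is the distance from the TCP to the grasp point, in mm); z points along the fingers, y is the line along which they close (so a half turn about z gives the same grasp; the last joint's range is limited). The gripper opens to 91 mm and grips with 3 to 60 N. Pads are 32 mm wide; open, the fingers measure 118 mm over their backs; the gripper's body (76 mm by 178 mm) begins 60 mm behind the grasp point.
Start: joints at [-76.834, 18.312, 89.639, -0, 72.044, -1.146], TCP at [142.148, -557.169, 213.976] pointing down, gripper open.
Joint ranges: [-177.97, 177.97], [-48.28, 115.42], [12.27, 149.76], [-77.06, 257.06], [2.81, 150.46], [-146.56, 146.56]. Speed limits (degrees/s): [147.25, 147.25, 180, 180, 180, 180].

## Interface

Orientations are given as [roll, pitch, yaw] about the fixed x, y, z axes, in that order (R = Rz(yaw) Ry(pitch) Rx(roll)).
In Python, from workcell import env, cams gives the robot as it stands.
- The arm moves only by the tool apply_moves, never from a script. Its argument "deltas" is a list of rows, each a list of 5 numbers: the shift along the tool's x, y, z in m, then the turn about the tool's z in rad, then the opening, from -1 (shut) to 1 (fully open), so that 0 is half open. In form: [[tx, ty, tz, roll, gripper], ...]. A call has 1 to 5 rows; each row is the pose to reach, as a shift and turn from the pose commanded when the call began, along the tool's axes at that moment; what a row does not reach only later rows make up. A row lasts 1/10 s, in which the tool goes at most 50 mm and 8.59 degrees, less where a joint would pass 70% of its speed; a pose out of reach is approached as far as the arm can. A call with a gripper value outside its range is refused whole. The fingers move at their own pace and stop on an object; "grip_force" is the grip in N (left out, the last holds). Time passes only in rows, so rows that repeat a pose let the fingers close. It gives the time, the measured TCP pose, the force, the opening and the grip force at its end, in the units of the state.
- env.state(): the state, without advancing time (a new reading comes with each control period).
- cams.grab_frame(name): name is "scene" or "top"; returns the picture (400x640x3 uint8, blue, green, red); there is no depth.
- cams.get_calibration(name): a dict with "mtx" (3x3 intrinsics, pixels), "k1" (the pictures are not rectified: a ray, as slopes to the right and down, at radius r is drawn at 1 + k1 r^2 times it, then the intrinsics apply), "eye" and "attitude" of the camera in the world. Camera axes: x right, y down, z forward; pixel columns grow to the right and rows downward; lengths in mm; the calibration is good to about 2 mm. A picture is of the moment at which its call begins. get_calibration takes no time and is no camera call.
- env.job_done(): hands the job in; it is judged then, once.
The state is a dict: "time_s": time; "qpos": joint angles; "qvel": joint speeds; "effort": joint torques, N m; "ee_pos": TCP position; "ee_rot": TCP orientation; "force": force on the tool from outside, world axes, zero at the start; "torque": the same for the moment, N m; "gripper_width": finger opening in mm; "gripper_force": force on a finger pad.
Only numpy, scipy, OpenCV 4.12 (cv2) and the standard library are available. Lean on these libraries where they do the work, as an engineer would, in place of code of your own. Each camera call takes 0.05 s, during which the arm holds its last target. There are 200 camera calls.

## Task

Clear this desk for the night. Roll the tambour top of the desk store all the way open, take out the mug that was left in there and stand it on the round cork mat, keeping it upright; only then put every stapler, tape dispenser, hole punch, whiteboard eraser and rubber stamp that is lying on the desk into the store, and roll the tambour fully shut over them. Leave the calculator, pen pot, block of notes and everything else where they are.

Things in the scene. Friction and masses are not known exactly. Their poses are not given: they have to be found in the camera images.
- store: Roll-top desk store, fixed, 464 wide (y), yaw up to 0.09 rad. Origin on the desk under the middle of its round top; x from front to back, y to its left, z up; front at x -172, back at x 203 mm. Its flat floor is 55 mm above the desk, from x -150 to 128, y -220 to 220 mm. Side walls 12 mm thick, round on top, 175 mm high at x 0; front wall 111 mm high. The drawer fronts are dummies.
- mouth (a point): Point on the store's floor under the middle of its mouth (store x -45, y 0, z 55 mm). With the tambour open the mouth is clear from above from store x -140 to 45 mm, over the full width; behind it a sloping fixed deck roofs the floor.
- tambour (a joint): Turn of the tambour along its round track, in rad: 0 shut, 0.995 fully open (a stop at each); starts at 0 to 0.1. Nine aluminium slats, 8 mm thick, follow a circle of radius 200 mm (mid slat) about store x 0, z -30 mm, an axis along y. The middle of the front slat is 50 degrees above level at the front when shut, and 107 degrees when open (past the top). Stays where left; takes about 4 N at the pull.
- pull (a point): Mid top edge of the tambour's pull: steel fin on the front slat, 120 mm long in store y, 10 thick, standing 42 mm out of the slat, radially (top edge at radius 246 mm from the track's axis): leans 40 degrees to the front when shut, 17 to the back when open. Pinch it, or push its front side with the fingertips to open, its back side to shut. Store x, z: shut (-158, 158), open (72, 205) mm.
- mug: White mug, 64 mm outside diameter, 74 mm high, wall 4 mm, 0.25 kg. Origin at the centre of its underside, z up; its handle points along its y and reaches about 30 mm beyond the wall. At the start it stands upright on the store's floor, the handle towards the store's back within 0.35 rad.
- coaster: Round cork mat fixed to the desk, 100 mm across, 5 mm thick; origin at the centre of its underside. It has no preferred yaw.
- stapler: Black stapler, 130 x 36 x 57 mm, 0.28 kg. Origin under its centre, x along its length, z up; lies right way up on the desk, yaw within 0.35 rad of 0. The head (height 35 to 57 mm) is 34 mm wide over its whole length; its rear (from 60 to 20 mm behind the origin) is solid below the head too.
- tape: Black tape dispenser with a roll of clear tape, 120 x 50 x 70 mm, 0.4 kg. Origin under its centre, x along its length, z up; lies right way up on the desk, yaw within 0.35 rad of 0. 50 mm wide up to 30 mm height over its whole length and up to 52 mm from x = -53 to 13 mm; the roll, centred at x = -20 mm, tops it.
- punch: Grey two-hole punch, 100 x 56 x 60 mm, 0.4 kg. Origin under its centre, x along its length, z up; lies right way up on the desk, yaw within 0.35 rad of 0. Base plate 56 mm wide, 10 mm thick; grey body 84 x 48 mm from 10 to 44 mm height; a steel lever plate 44 mm wide above it.
- eraser: Whiteboard eraser, 120 x 50 x 45 mm, grey felt below, white plastic above, 0.12 kg. Origin under its centre, x along its length, z up; lies right way up on the desk, yaw within 0.35 rad of 0.
- stamp: Wooden rubber stamp, 0.2 kg: block 72 x 44 x 32 mm with a dark handle 54 x 26 mm from 32 to 68 mm height. Origin under its centre, x along its length, z up; lies right way up on the desk, yaw within 0.35 rad of 0.
- calculator: Bystander: black desk calculator 160 x 100 x 25 mm beyond the desk tools. Origin under its centre.
- penpot: Bystander: round steel pen pot, 72 mm across, 95 mm high, pens in it, on the right of the desk. Origin under its centre.
- notes: Bystander: block of white notes 50 x 50 x 30 mm on the right of the desk. Origin under its centre.
Mind the look-alikes: they are no part of the job. What is shaped like the tape but turquoise or yellow is not meant.

How it is judged:
By the outcome, as a careful person would: the job done as asked, in the order asked, and still so for the second after the job is handed in, with the robot touching nothing.
Of stapler, tape, punch, eraser, stamp only 3 to 4 are there at a start; the rules pass over those that are not, and their reading is None.
At some moment in a run one of stapler, tape, punch, eraser, stamp may be knocked a few centimetres aside while the robot is not near it.
It also fails if it takes over 208 s, if anything falls off the work surface, if the arm or the gripper's body presses on something with over 40 N, if the wrist force passes 120 N, or if a joint passes its speed limit or range.

## Working session

There is one attempt and no reset: what is moved stays moved. The work goes in short steps, Python scripts to look and compute and a tool call to move; the robot and the scene stay as the last step left them, time stands still between calls to the robot, and variables do not carry over. Pictures are saved under pics/ and viewed, at most 14 in all, crops included, and the job is handed in when it is done.

Besides the shell and the picture viewer there is one more tool, called after "Call:" in YAML: its name, and indented under it one key for each argument. apply_moves: Moves the arm, as the interface text tells. Its arguments: {"type":"object","properties":{"deltas":{"type":"array"},"grip_force":{"type":"number"}},"required":["deltas"]}

```bash
mkdir -p pics; cat > h.py <<'E'
import numpy as np, cv2
from workcell import env, cams
def grab(n,f=None):
    im=np.array(cams.grab_frame(n)); 
    if f: cv2.imwrite('pics/'+f,im)
    return im
E
python3 - <<'E'
from h import *
a=grab('scene','s0.png');b=grab('top','t0.png')
for n in('scene','top'):
    print(cams.get_calibration(n))
print(env.state())
E
```

```text
{'mtx': array([[386.1652368 ,   0.        , 318.92418081],
       [  0.        , 386.1652368 , 199.13601146],
       [  0.        ,   0.        ,   1.        ]]), 'k1': -0.08276232732090566, 'eye': array([1400.56097175,    5.01823363, 1121.66868664]), 'attitude': array([-137.42376232,   -1.19265523,  101.58557653])}
{'mtx': array([[414.16405369,   0.        , 312.55902309],
       [  0.        , 414.16405369, 200.95614687],
       [  0.        ,   0.        ,   1.        ]]), 'k1': -0.03512640263271723, 'eye': array([ 259.64253655, -133.47598923, 1444.21961018]), 'attitude': array([-169.88778989,   -1.01662452,  -90.23673895])}
{'time_s': 0.1, 'qpos': array([-7.68343750e+01,  1.83474683e+01,  8.96976509e+01, -5.76163643e-05,
        7.20435214e+01, -1.14498366e+00]), 'qvel': array([-0.10586023, -0.08567132, -0.19393138, -0.02468974,  0.07459028,
       -0.05345901]), 'effort': array([ 5.18618090e-04, -4.13330984e+01, -2.32510829e+01,  7.29325879e-02,
        4.22035041e-02, -5.80850883e-05]), 'ee_pos': array([ 142.03795454, -556.73150979,  213.22142061]), 'ee_rot': array([-1.79911376e+02, -1.71647994e-03,  1.43106251e+01]), 'force': array([-0.48915982,  0.23318927,  0.17092631]), 'torque': array([-0.0018691 , -0.01139987, -0.05139112]), 'gripper_force': 0.0, 'gripper_width': 91.41298048157216}
```

View pics/s0.png

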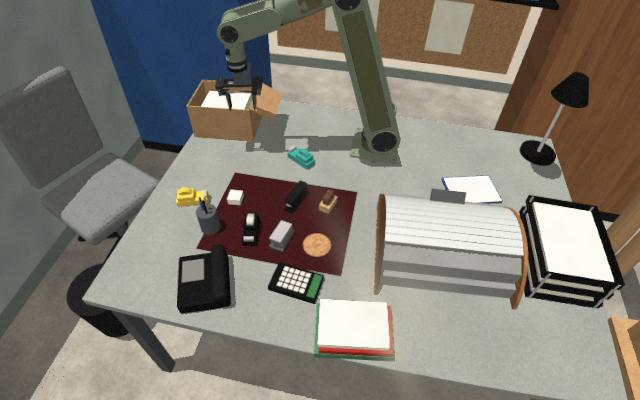

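View pics/t0.png

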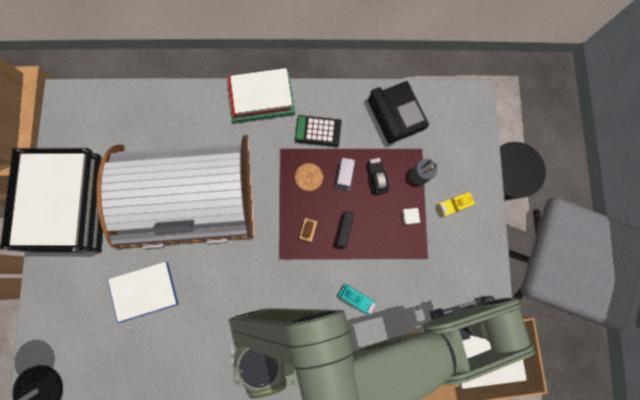

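The scene shows the stamp, stapler, tape (black), and a grey/white block (eraser or punch) on a dark red mat, with the cork mat by the store. In the top view they are at about (308,230), (345,230), (377,176), (346,173) and (308,177). The store is at about (180,195), with its pull at (174,227).

```bash
cat >> h.py <<'E'
from scipy.spatial.transform import Rotation as Rot
def ray(n,uv):
    c=cams.get_calibration(n);uv=np.atleast_2d(np.float64(uv))
    d=np.array([c['k1'],0,0,0,0.])
    p=cv2.undistortPoints(uv[:,None],c['mtx'],d)[:,0]
    R=Rot.from_euler('xyz',c['attitude'],degrees=True)
    return c['eye'],R.apply(np.c_[p,np.ones(len(p))])
def onz(n,uv,z):
    e,r=ray(n,uv); return e+r*((z-e[2])/r[:,2])[:,None]
def px(n,P):
    c=cams.get_calibration(n);R=Rot.from_euler('xyz',c['attitude'],degrees=True)
    q=R.inv().apply(np.atleast_2d(np.float64(P))-c['eye']); s=q[:,:2]/q[:,2:]
    s=s*(1+c['k1']*(s**2).sum(1))[:,None]
    return s*c['mtx'][0,0]+c['mtx'][:2,2]
E
python3 - <<'E'
from h import *
b=cv2.imread('pics/t0.png')
# on red mat: dark red mask
np.set_printoptions(precision=1,suppress=True)
print('mat corners',onz('top',[[280,150],[424,150],[427,259],[279,259]],0))
print('coaster',onz('top',[308.5,177],5), onz('scene',[317,244.5],5))
for n,uv,z in [('stamp',[308,230],68),('stapler',[345,230],57),('eraser',[346,173],45),('tape',[377,176],60)]: print(n,onz('top',uv,z))
im=grab('scene')
print('store in scene', )
c1=cv2.resize(b[130:265,80:440],None,fx=2.2,fy=2.2,interpolation=cv2.INTER_CUBIC)
a=cv2.imread('pics/s0.png')
c2=cv2.resize(a[160:310,190:540],None,fx=2.25,fy=2.25,interpolation=cv2.INTER_CUBIC)
w=min(c1.shape[1],c2.shape[1]); cv2.imwrite('pics/c0.png',np.vstack([c1[:260,:w],c2[:340,:w]]))
E
```

```text
mat corners [[ 704.6  -43.1    0. ]
 [ 705.8 -568.     0. ]
 [ 311.3 -558.2    0. ]
 [ 313.6  -43.4    0. ]]
coaster [[ 603.1 -146.     5. ]] [[ 606.2 -141.1    5. ]]
stamp [[ 406.7 -143.3   68. ]]
stapler [[ 407.6 -267.9   57. ]]
eraser [[ 607.8 -276.2   45. ]]
tape [[ 593.6 -381.5   60. ]]
store in scene
```

View pics/c0.png

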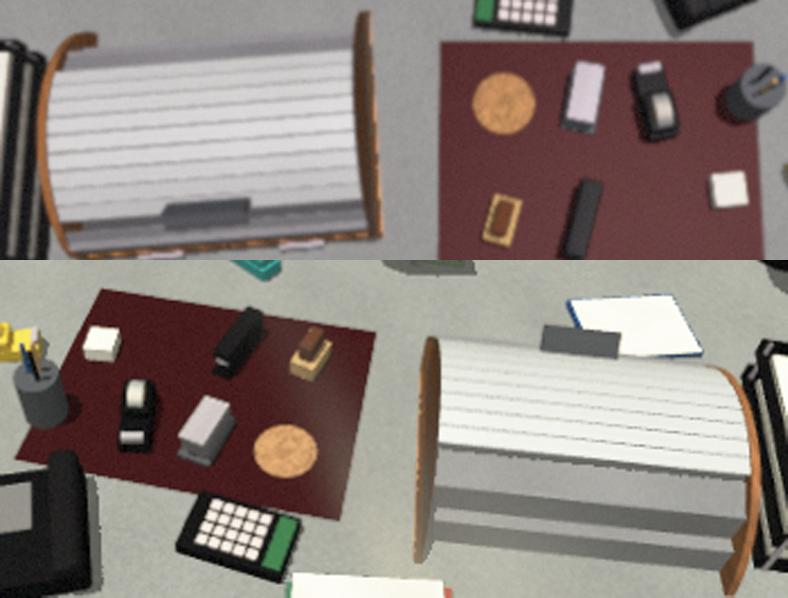

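```bash
cat >> h.py <<'E'
def tri(uvt,uvs):
    e1,r1=ray('top',uvt);e2,r2=ray('scene',uvs);r1=r1[0];r2=r2[0]
    A=np.c_[r1,-r2];s=np.linalg.lstsq(A,e2-e1,rcond=None)[0]
    p,q=e1+r1*s[0],e2+r2*s[1];return (p+q)/2,np.linalg.norm(p-q)
def rects(im,n,zs,box):
    pass
E
python3 - <<'E'
from h import *
np.set_printoptions(precision=1,suppress=True)
R=tri([193.2,230.9],[431.8,189.3]);L=tri([154.1,233.6],[466,192.4]);print(R,L)
d=L[0]-R[0];print('pull mid',(R[0]+L[0])/2,'len',np.linalg.norm(d),'yaw',np.arctan2(-d[0],d[1]))
print('front wall top line z111',onz('top',[[80+75/2.2,130+252/2.2],[80+381/2.2,130+236/2.2]],111))
b=cv2.imread('pics/t0.png');hsv=cv2.cvtColor(b,cv2.COLOR_BGR2HSV).astype(int)
H,S,V=hsv[...,0],hsv[...,1],hsv[...,2]
print('mat hsv',hsv[240,390],'grey',hsv[173,346],hsv[187,343],'stapler',hsv[230,345],'wood',hsv[200,249])
roi=np.zeros(H.shape,bool);roi[154:256,284:422]=1
notmat=(roi&~(((H>168)|(H<6))&(S>70)&(V>35)&(V<140))).astype(np.uint8)
notmat=cv2.morphologyEx(notmat,cv2.MORPH_OPEN,np.ones((2,2)))
for c in cv2.findContours(notmat,0,1)[0]:
    if cv2.contourArea(c)<60: continue
    r=cv2.minAreaRect(c); bx=cv2.boxPoints(r); w=onz('top',bx,35)
    e=[w[1]-w[0],w[2]-w[1]];l=[np.linalg.norm(x[:2]) for x in e];k=int(l[1]>l[0])
    print('px',np.array(r[0]),'w',w.mean(0),'size',l[k],l[1-k],'yaw',np.degrees(np.arctan2(e[k][1],e[k][0])))
E
```

```text
(array([395. , 220.6, 155.9]), np.float64(11.230334982365848)) (array([386.5, 340.8, 159. ]), np.float64(10.502706533225991))
pull mid [390.7 280.7 157.5] len 120.50319942037308 yaw 0.07056685495591895
front wall top line z111 [[355.8 479.7 111. ]
 [378.9  33.3 111. ]]
mat hsv [179 100 110] grey [160  14 215] [130  12  62] stapler [135  16  64] wood [ 10 114  98]
px [308.7 230.6] w [ 408.5 -146.1   35. ] size 80.60325249398082 50.752640249016686 yaw -13.962854602115842
px [345.1 230.6] w [ 408.2 -270.4   35. ] size 126.41011263251474 37.9972625274649 yaw -15.541972933258156
px [412.  216.5] w [ 456.1 -503.    35. ] size 62.96889875679548 59.40039115835968 yaw -90.08993361867506
px [309.5 177.5] w [ 594.4 -149.2   35. ] size 100.65348283035287 100.44936521691356 yaw -44.056961436945166
px [416.5 173. ] w [ 610.8 -526.3   35. ] size 87.1440015306783 39.33766091601823 yaw 177.01615138455364
px [378.3 176.2] w [ 599.4 -390.6   35. ] size 128.5064313325914 58.110371215517866 yaw -168.87156982273328
px [345.9 174.4] w [ 605.8 -276.9   35. ] size 117.59727349766355 58.1015255991989 yaw -11.852769207107649
```

Call:
apply_moves:
  deltas:
    - [0.043,-0.025,0,0.125,-1]
    - [0.086,-0.05,0,0.25,-1]
    - [0.129,-0.076,0,0.25,-1]
    - [0.172,-0.101,0,0.25,-1]
    - [0.215,-0.127,0,0.25,-1]

```text
time_s: 0.65
ee_pos: [319.9, -379.5, 213.8]
ee_rot: [-180.0, -0.0, -0.0]
force: [0.7, 0.3, -0.1]
gripper_width: 54.1
gripper_force: 0.0
```

Call:
apply_moves:
  deltas:
    - [0.02,-0.045,0,0,-1]
    - [0.04,-0.09,0,0,-1]
    - [0.055,-0.135,0,0,-1]
    - [0.06,-0.18,0,0,-1]
    - [0.06,-0.23,0,0,-1]

```text
time_s: 1.15
ee_pos: [379.5, -149.6, 213.8]
ee_rot: [180.0, -0.0, -0.0]
force: [0.3, 0.8, 0.7]
gripper_width: 14.3
gripper_force: 0.0
```

Call:
apply_moves:
  deltas:
    - [0,-0.05,0,0,-1]
    - [0,-0.1,0,0,-1]
    - [0,-0.15,0,0,-1]
    - [-0.01,-0.195,0,0,-1]
    - [-0.02,-0.24,0,0,-1]

```text
time_s: 1.65
ee_pos: [358.3, 90.7, 213.9]
ee_rot: [180.0, -0.0, -0.0]
force: [1.8, -0.5, 1.0]
gripper_width: 0.2
gripper_force: 0.0
```

Call:
apply_moves:
  deltas:
    - [-0.01,-0.05,0,0,-1]
    - [-0.01,-0.1,0,0,-1]
    - [-0.01,-0.15,0,0,-1]
    - [-0.01,-0.19,0,0,-1]
    - [-0.01,-0.19,0,0,-1]

```text
time_s: 2.15
ee_pos: [349.0, 283.1, 213.6]
ee_rot: [-179.9, -0.0, 0.3]
force: [0.2, -0.4, 0.2]
gripper_width: 0.1
gripper_force: 0.0
```

Call:
apply_moves:
  deltas:
    - [-0.008,0.003,0.04,0,-1]
    - [-0.008,0.003,0.073,0,-1]
    - [-0.008,0.003,0.073,0,-1]
    - [0.021,0.003,0.073,0,-1]
    - [0.03,0.002,0.068,0,-1]

```text
time_s: 2.65
ee_pos: [380.6, 276.4, 146.8]
ee_rot: [180.0, -0.0, -0.1]
force: [-3.5, -0.3, -1.7]
gripper_width: 0.6
gripper_force: 1.5
```

Call:
apply_moves:
  deltas:
    - [0.027,-0.002,-0.019,0,-1]
    - [0.052,-0.003,-0.032,0,-1]
    - [0.08,-0.005,-0.042,0,-1]
    - [0.107,-0.006,-0.048,0,-1]
    - [0.13,-0.008,-0.051,0,-1]

```text
time_s: 3.15
ee_pos: [509.1, 284.2, 198.6]
ee_rot: [-180.0, 0.1, -0.1]
force: [-3.5, -0.2, -2.2]
gripper_width: 0.4
gripper_force: 1.8
```

Call:
apply_moves:
  deltas:
    - [0.02,-0.001,-0.001,0,-1]
    - [0.04,-0.002,0,0,-1]
    - [0.06,-0.003,0.003,0,-1]
    - [0.075,-0.004,0.007,0,-1]
    - [0.085,-0.005,0.01,0,-1]

```text
time_s: 3.65
ee_pos: [585.0, 289.0, 190.8]
ee_rot: [179.9, 1.3, -0.1]
force: [-43.9, -4.8, 41.1]
gripper_width: -0.1
gripper_force: 27.1
```

Call:
apply_moves:
  deltas:
    - [-0.02,0,0,0,-1]
    - [-0.05,0,-0.05,0,-1]
    - [-0.1,0,-0.08,0,-1]
    - [-0.15,0,-0.1,0,-1]
    - [-0.19,0.0,-0.1,0,1]

```text
time_s: 4.15
ee_pos: [412.4, 290.1, 289.6]
ee_rot: [-179.8, -0.4, -0.1]
force: [-1.6, 0.4, 0.2]
gripper_width: 5.8
gripper_force: 0.0
```

```bash
python3 - <<'E'
from h import *
print(env.state()['ee_pos'],env.state()['ee_rot'])
a=grab('scene');b=grab('top')
c1=cv2.resize(b[130:260,80:270],None,fx=3,fy=3,interpolation=cv2.INTER_CUBIC)
c2=cv2.resize(a[170:310,360:550],None,fx=3,fy=3,interpolation=cv2.INTER_CUBIC)
np.save('a1.npy',a);np.save('b1.npy',b)
cv2.imwrite('pics/c1.png',cv2.resize(np.hstack([c1[:390],c2[:390]]),None,fx=.7,fy=.7))
E
```

```text
[412.35149709 290.13080342 289.55233247] [-1.79790157e+02 -3.59913025e-01 -9.42054113e-02]
```

View pics/c1.png

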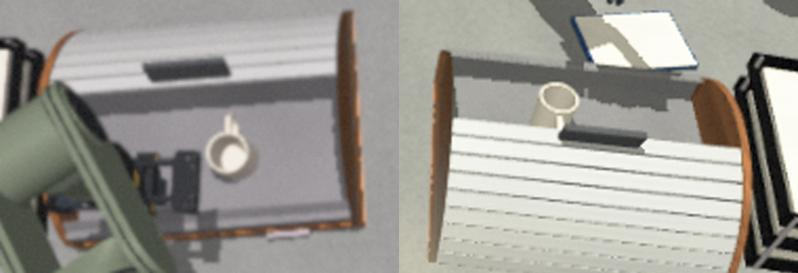

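The tambour is open, and the mug stands inside with its rim at crop (228,152) (original about (188.6,202.4)) and its handle pointing to the back.

```bash
python3 - <<'E'
from h import *
np.set_printoptions(precision=1,suppress=True)
s=2.1
f=lambda x,y:[80+x/s,130+y/s]
print('fin edge z205',onz('top',[f(141,66),f(230,57)],205))
print('mug rim z129',onz('top',f(228,152),129))
b=np.load('b1.npy');roi=b[185:220,170:210].astype(int)
m=((roi.min(2)>140)&(roi[...,2]-roi[...,0]>5)).astype(np.uint8)
for c in cv2.findContours(m,0,1)[0]:
    if cv2.contourArea(c)>20: print(cv2.boundingRect(c),cv2.minEnclosingCircle(c))
print('scene mug',onz('scene',[360+(559-399)/s,170+99/s],129))
print('right wall apex z175', onz('top',[f(349,12),f(360,225)],100))
print(px('top',[[500,230,129]]))
E
```

```text
fin edge z205 [[605.1 354.1 205. ]
 [618.6 223.6 205. ]]
mug rim z129 [[489.9 241.2 129. ]]
(7, 0, 22, 28) ((17.836633682250977, 13.265676498413086), 13.903761863708496)
scene mug [[496.6 248.1 129. ]]
right wall apex z175 [[724.1  65.7 100. ]
 [380.4  40.4 100. ]]
[[192.2 199.3]]
```

Call:
apply_moves:
  deltas:
    - [0.04,0.023,0.04,0,1]
    - [0.081,0.046,0.08,0,1]
    - [0.081,0.046,0.1,0,1]
    - [0.081,0.046,0.1,0,1]
    - [0.081,0.046,0.1,0,1]

```text
time_s: 4.75
ee_pos: [493.7, 243.6, 186.1]
ee_rot: [180.0, 0.0, -0.1]
force: [-0.5, 0.8, 0.2]
gripper_width: 53.9
gripper_force: 0.0
```

Call:
apply_moves:
  deltas:
    - [0,0,0.03,0,1]
    - [0,0,0.06,0,1]
    - [0,0,0.08,0,1]
    - [0,0,0.097,0,1]
    - [0,0,0.097,0,1]

```text
time_s: 5.25
ee_pos: [492.5, 244.4, 89.0]
ee_rot: [180.0, 0.0, 0.0]
force: [0.4, 0.6, -0.4]
gripper_width: 90.4
gripper_force: 0.0
```

Call:
apply_moves:
  deltas:
    - [0,0,0,0,-1]
    - [0,0,0,0,-1]
    - [0,0,0,0,-1]
    - [0,0,0,0,-1]
    - [0,0,0,0,-1]
  grip_force: 20

```text
time_s: 5.75
ee_pos: [493.9, 244.7, 90.0]
ee_rot: [-179.9, -0.1, -0.0]
force: [-0.3, 2.4, 6.6]
gripper_width: 63.3
gripper_force: 20.0
```

```bash
python3 - <<'E'
from h import *
s=env.state();print(s['ee_pos'],s['gripper_width'],s['gripper_force'])
a=grab('scene');b=grab('top')
c1=cv2.resize(b[160:250,120:250],None,fx=3,fy=3,interpolation=cv2.INTER_CUBIC)
c2=cv2.resize(a[170:260,390:520],None,fx=3,fy=3,interpolation=cv2.INTER_CUBIC)
cv2.imwrite('pics/c2.png',np.hstack([c1,c2]))
E
```

```text
[493.88600244 244.69502624  90.04696651] 63.34730357420917 20.002185597550124
```

View pics/c2.png

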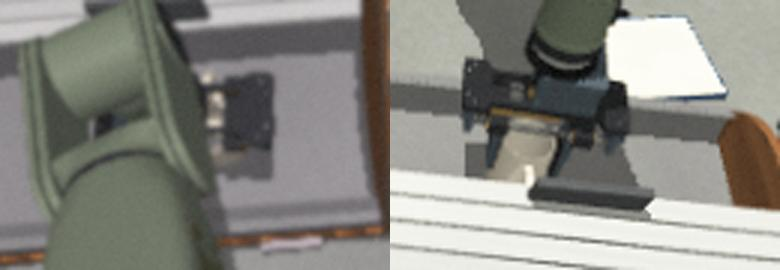

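The mug is gripped: the opening is 63.3 mm and the crop shows the fingers either side of it. I'll lift it now.

Call:
apply_moves:
  deltas:
    - [0,0,-0.02,0,-1]
    - [0,0,-0.05,0,-1]
    - [0,0,-0.09,0,-1]
    - [0,0,-0.13,0,-1]
    - [0,0,-0.16,0,-1]

```text
time_s: 6.35
ee_pos: [493.0, 243.5, 250.5]
ee_rot: [180.0, -0.0, -0.0]
force: [1.3, 0.4, -3.3]
gripper_width: 63.7
gripper_force: 20.0
```

Call:
apply_moves:
  deltas:
    - [0.007,0.025,0,0,-1]
    - [0.02,0.065,0,0,-1]
    - [0.035,0.11,0,0,-1]
    - [0.05,0.155,0,0,-1]
    - [0.063,0.2,0,0,-1]

```text
time_s: 6.85
ee_pos: [555.7, 41.8, 247.8]
ee_rot: [180.0, 0.1, 0.0]
force: [1.3, 0.3, -2.3]
gripper_width: 63.5
gripper_force: 20.0
```

Call:
apply_moves:
  deltas:
    - [0.012,0.045,0,0,-1]
    - [0.024,0.09,0,0,-1]
    - [0.036,0.135,0,0,-1]
    - [0.044,0.17,0,0,-1]
    - [0.047,0.19,0,0,-1]

```text
time_s: 7.35
ee_pos: [602.6, -149.6, 247.2]
ee_rot: [179.9, 0.2, -0.2]
force: [-0.5, -0.1, -3.0]
gripper_width: 63.5
gripper_force: 20.0
```

Call:
apply_moves:
  deltas:
    - [0,0,0.04,0,-1]
    - [0,0,0.08,0,-1]
    - [0,0,0.12,0,-1]
    - [0,0,0.15,0,-1]
    - [0,0,0.17,0,-1]

```text
time_s: 7.85
ee_pos: [600.3, -145.9, 74.9]
ee_rot: [-179.9, 0.4, -0.0]
force: [0.3, -0.0, -2.7]
gripper_width: 63.6
gripper_force: 20.0
```

```bash
python3 - <<'E'
from h import *
s=env.state();print(s['ee_pos'],s['gripper_width'],s['gripper_force'],s['force'])
a=grab('scene');b=grab('top')
c1=cv2.resize(b[140:260,270:430],None,fx=2.4,fy=2.4,interpolation=cv2.INTER_CUBIC)
c2=cv2.resize(a[160:280,230:390],None,fx=2.4,fy=2.4,interpolation=cv2.INTER_CUBIC)
cv2.imwrite('pics/c3.png',np.hstack([c1,c2]))
E
```

```text
[ 600.33708086 -145.91388325   74.90960087] 63.55477521229794 19.99808716122061 [ 0.31427555 -0.02665024 -2.66452041]
```

View pics/c3.png

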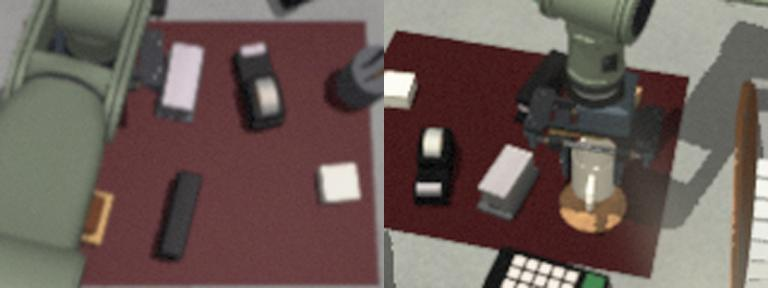

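The mug is upright in the gripper just above the cork mat. The grey item looks like the punch: a base plate with a steel lever plate on top. I'll lower the mug.

Call:
apply_moves:
  deltas:
    - [0,0,0.015,0,-1]
    - [0,0,0.027,0,-1]
    - [0,0,0.032,0,-1]
    - [0,0,0.035,0,-1]
    - [0,0,0.036,0,-1]

```text
time_s: 8.45
ee_pos: [603.2, -146.3, 43.1]
ee_rot: [180.0, -0.0, -0.0]
force: [0.2, -0.1, -2.3]
gripper_width: 63.4
gripper_force: 20.0
```

Call:
apply_moves:
  deltas:
    - [0,0,0,0,-1]
    - [0,0,0,0,-0.2]
    - [0,0,0,0,0.5]
    - [0,0,0,0,1]
    - [0,0,0,0,1]

```text
time_s: 8.95
ee_pos: [603.4, -146.3, 43.5]
ee_rot: [180.0, -0.1, -0.0]
force: [-0.1, -0.0, -0.1]
gripper_width: 81.5
gripper_force: 0.0
```

Call:
apply_moves:
  deltas:
    - [0,0,0,0,1]
    - [0,0,-0.03,0,1]
    - [0,0,-0.07,0,1]
    - [0,0,-0.12,0,1]
    - [0,0,-0.16,0,1]

```text
time_s: 9.45
ee_pos: [603.4, -146.3, 205.7]
ee_rot: [180.0, -0.1, -0.0]
force: [-0.0, -0.7, -0.7]
gripper_width: 91.2
gripper_force: 0.0
```

```bash
cat >> h.py <<'E'
def mats(b):
    hsv=cv2.cvtColor(b,cv2.COLOR_BGR2HSV).astype(int);H,S,V=hsv[...,0],hsv[...,1],hsv[...,2]
    roi=np.zeros(H.shape,bool);roi[154:256,284:422]=1
    m=(roi&~(((H>168)|(H<6))&(S>70)&(V>35)&(V<140))).astype(np.uint8)
    m=cv2.morphologyEx(m,cv2.MORPH_OPEN,np.ones((2,2)))
    for c in cv2.findContours(m,0,1)[0]:
        if cv2.contourArea(c)<60: continue
        r=cv2.minAreaRect(c); bx=cv2.boxPoints(r); w=onz('top',bx,28)
        e=[w[1]-w[0],w[2]-w[1]];l=[np.linalg.norm(x[:2]) for x in e];k=int(l[1]>l[0])
        y=np.degrees(np.arctan2(e[k][1],e[k][0]))
        print('px',np.array(r[0]),'w',w.mean(0)[:2],'size',l[k],l[1-k],'yaw',(y+90)%180-90)
E
python3 - <<'E'
from h import *
np.set_printoptions(precision=1,suppress=True)
a=grab('scene');b=grab('top'); mats(b)
c1=cv2.resize(b[130:260,270:430],None,fx=2.4,fy=2.4,interpolation=cv2.INTER_CUBIC)
c2=cv2.resize(a[160:290,230:390],None,fx=2.4,fy=2.4,interpolation=cv2.INTER_CUBIC)
cv2.imwrite('pics/c4.png',np.hstack([c1,c2]))
E
```

```text
px [345.4 230.7] w [ 408.5 -272.1] size 126.99123940203789 37.97929666321679 yaw -16.741407123698806
px [412.  216.5] w [ 457.1 -504.9] size 63.281683427200655 59.695450022929826 yaw 89.91006638132495
px [416.5 173. ] w [ 612.6 -528.2] size 87.57687090484093 39.533062416553655 yaw -2.983848615446391
px [377.8 176.2] w [ 601.1 -390. ] size 128.2092996704982 61.16494804832461 yaw 11.772595854617236
px [320.  205.5] w [ 500.  -185.6] size 356.2377500526171 248.47699229460582 yaw -1.265941795535582
```

View pics/c4.png

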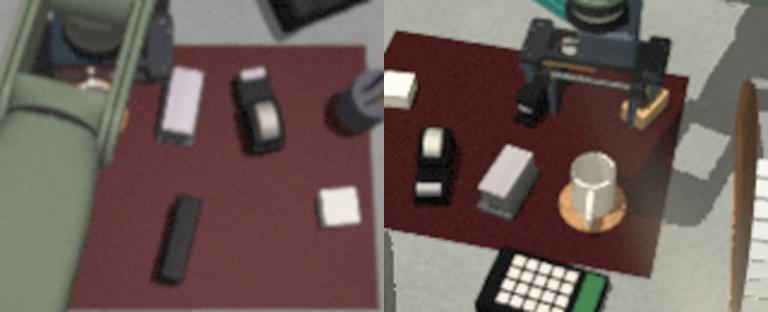

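The mug stands upright on the cork mat. The punch is next, at about (604,-277), yaw -12°.

Call:
apply_moves:
  deltas:
    - [0,0.045,0,0.1,1]
    - [0,0.09,0,0.21,1]
    - [0.001,0.131,0.03,0.21,1]
    - [0.001,0.131,0.07,0.21,1]
    - [0.001,0.131,0.11,0.21,1]

```text
time_s: 10.05
ee_pos: [603.6, -278.8, 91.2]
ee_rot: [180.0, -0.0, -12.2]
force: [-1.1, 0.1, -0.3]
gripper_width: 91.3
gripper_force: 0.0
```

Call:
apply_moves:
  deltas:
    - [0,0,0.03,0,1]
    - [0,0,0.055,0,1]
    - [0,0,0.072,0,1]
    - [0,0,0.078,0,1]
    - [0,0,0.078,0,1]
  grip_force: 40

```text
time_s: 10.55
ee_pos: [603.3, -276.9, 13.7]
ee_rot: [-180.0, 0.1, -12.0]
force: [-0.2, -0.7, 1.3]
gripper_width: 91.4
gripper_force: 0.0
```

Call:
apply_moves:
  deltas:
    - [0,0,0,0,-1]
    - [0,0,0,0,-1]
    - [0,0,0,0,-1]
    - [0,0,0,0,-1]
    - [0,0,0,0,-1]

```text
time_s: 11.05
ee_pos: [604.3, -276.8, 15.4]
ee_rot: [-180.0, -0.1, -12.1]
force: [1.0, 3.0, 1.9]
gripper_width: 54.4
gripper_force: 1.6
```

Call:
apply_moves:
  deltas:
    - [0,0,0,0,-1]
    - [0,0,0,0,-1]
    - [0,0,0,0,-1]
    - [0,0,-0.02,0,-1]
    - [0,0,-0.05,0,-1]

```text
time_s: 11.55
ee_pos: [601.2, -276.8, 61.8]
ee_rot: [-180.0, 0.5, -12.0]
force: [0.0, -0.3, -4.2]
gripper_width: 47.9
gripper_force: 40.0
```

Call:
apply_moves:
  deltas:
    - [0,0,-0.045,0,-1]
    - [0,0,-0.09,0,-1]
    - [0,0,-0.135,0,-1]
    - [0,0,-0.175,0,-1]
    - [0,0,-0.185,0,-1]

```text
time_s: 12.05
ee_pos: [605.2, -278.8, 254.3]
ee_rot: [179.8, -0.4, -12.1]
force: [0.4, 0.0, -2.9]
gripper_width: 48.0
gripper_force: 40.0
```

Call:
apply_moves:
  deltas:
    - [-0.01,-0.045,0,-0.1,-1]
    - [-0.02,-0.092,0,-0.2,-1]
    - [-0.03,-0.14,0,-0.285,-1]
    - [-0.04,-0.188,0,-0.285,-1]
    - [-0.05,-0.235,0,-0.285,-1]

```text
time_s: 12.55
ee_pos: [602.6, -35.6, 246.6]
ee_rot: [180.0, 0.3, 4.3]
force: [1.0, -0.2, -3.1]
gripper_width: 47.4
gripper_force: 40.0
```

Call:
apply_moves:
  deltas:
    - [-0.008,-0.045,0,0,-1]
    - [-0.016,-0.09,0,0,-1]
    - [-0.024,-0.135,0,0,-1]
    - [-0.032,-0.18,0,0,-1]
    - [-0.04,-0.219,0,0,-1]

```text
time_s: 13.05
ee_pos: [546.0, 179.7, 246.7]
ee_rot: [179.9, 0.3, 4.3]
force: [1.1, 0.4, -2.9]
gripper_width: 47.7
gripper_force: 40.0
```

Call:
apply_moves:
  deltas:
    - [-0.008,-0.045,0,0,-1]
    - [-0.016,-0.09,0,0,-1]
    - [-0.024,-0.135,0,0,-1]
    - [-0.032,-0.18,0,0,-1]
    - [-0.04,-0.219,0,0,-1]

```text
time_s: 13.55
ee_pos: [490.2, 394.9, 246.3]
ee_rot: [179.8, 0.2, 4.3]
force: [1.0, 0.7, -4.3]
gripper_width: 48.3
gripper_force: 40.0
```

```bash
python3 - <<'E'
from h import *
np.set_printoptions(precision=1,suppress=True)
s=env.state();print(s['ee_pos'],s['ee_rot'],s['gripper_width'])
b=grab('top');mats(b)
E
```

```text
[490.2 394.9 246.3] [179.8   0.2   4.3] 48.290119297006825
px [297.  232.5] w [ 402.6 -105.9] size 79.78435261749347 50.889770029355006 yaw -26.254031537414477
px [345.4 230.6] w [ 409.1 -272.1] size 125.92400820867373 36.899499651904485 yaw -14.851177883867479
px [412.  216.5] w [ 457.1 -504.9] size 63.281683427200655 59.695450022929826 yaw 89.91006638132495
px [416.5 173. ] w [ 612.6 -528.2] size 87.57687090484093 39.533062416553655 yaw -2.983848615446391
px [378.6 176.1] w [ 601.5 -392.9] size 128.57603482776412 57.84974501869801 yaw 9.05248874831193
px [309. 177.] w [ 597.9 -147.5] size 111.09006901594972 101.21844096209972 yaw 43.94174577183324
```

Call:
apply_moves:
  deltas:
    - [0,0.003,0.045,0,-1]
    - [0,0.003,0.09,0,-1]
    - [0,0.003,0.13,0,-1]
    - [0,0.003,0.155,0,-1]
    - [0,0.003,0.165,0,-1]

```text
time_s: 14.1
ee_pos: [489.0, 387.9, 78.9]
ee_rot: [179.6, 0.5, 4.3]
force: [-0.6, 0.2, -3.9]
gripper_width: 47.8
gripper_force: 40.0
```

Call:
apply_moves:
  deltas:
    - [0,0,0.005,0,-1]
    - [0,0,0.009,0,-1]
    - [0,0,0.01,0,-1]
    - [0,0,0.01,0,-1]
    - [0,0,0.01,0,-1]

```text
time_s: 14.6
ee_pos: [492.3, 391.2, 75.9]
ee_rot: [-179.9, -0.1, 4.3]
force: [0.2, -0.4, -4.7]
gripper_width: 47.8
gripper_force: 40.0
```

Call:
apply_moves:
  deltas:
    - [0,0,0.003,0,-1]
    - [0,0,0.005,0,-1]
    - [0,0,0.005,0,-1]
    - [0,0,0.005,0,0.0]
    - [0,0,0.005,0,0.36]

```text
time_s: 15.1
ee_pos: [492.2, 391.2, 70.3]
ee_rot: [-180.0, -0.1, 4.3]
force: [0.1, 0.0, -0.2]
gripper_width: 53.3
gripper_force: 0.0
```

Call:
apply_moves:
  deltas:
    - [0,0,0,0,0.36]
    - [0,0,0,0,0.36]
    - [0,0,-0.03,0,0.36]
    - [0,0,-0.07,0,0.5]
    - [0,0,-0.12,0,1]

```text
time_s: 15.6
ee_pos: [490.9, 390.2, 189.3]
ee_rot: [179.9, 0.2, 4.3]
force: [0.8, -0.3, 0.7]
gripper_width: 73.5
gripper_force: 0.0
```

```bash
python3 - <<'E'
from h import *
np.set_printoptions(precision=1,suppress=True)
a=cv2.imread('pics/s0.png');b=cv2.imread('pics/t0.png')
c1=cv2.resize(b[140:220,350:450],None,fx=4,fy=4,interpolation=cv2.INTER_CUBIC)
c2=cv2.resize(a[170:250,180:280],None,fx=4,fy=4,interpolation=cv2.INTER_CUBIC)
cv2.imwrite('pics/c5.png',np.hstack([c1,c2]))
E
```

```text
(no output)
```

View pics/c5.png

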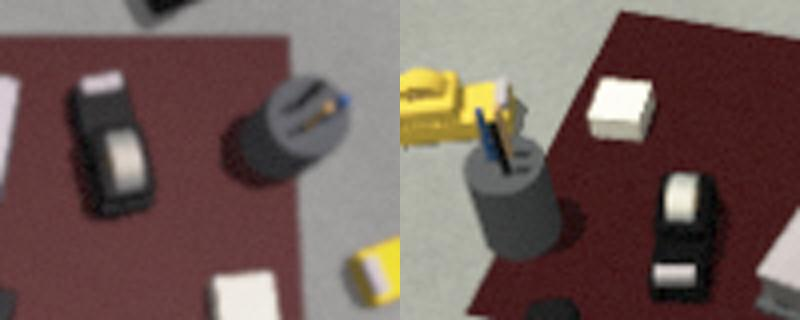

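Top crop: the pen pot's rim is centred at original (427,169) and the tape's roll at (381,179.5), with its nose pointing up-left. I'll work out the clearance.

```bash
python3 - <<'E'
from h import *
np.set_printoptions(precision=1,suppress=True)
print('pot',onz('top',[427,169.2],95),onz('scene',[206.7,212.3],95),tri([427,169.2],[206.7,212.3]))
print('pen tips',tri([350+342/4,140+100/4],[180+80/4,170+112/4]))
print('roll',tri([380.8,179.5],[180+283/4,170+197/4]),onz('top',[380.8,179.5],60))
c=lambda x,y:[350+x/4,140+y/4]
print('base corners z0/30',onz('top',[c(95,213),c(152,203)],0),onz('top',[c(80,78),c(122,72)],28))
E
```

```text
pot [[ 608.9 -546.    95. ]] [[ 619.5 -534.1   95. ]] (array([ 610.6, -544.9,   83.7]), np.float64(8.89970386893579))
pen tips (array([ 607.5, -554.7,  152.1]), np.float64(5.05589347382975))
roll (array([ 582.4, -392.7,   51.7]), np.float64(6.2115453581977365)) [[ 581.2 -394.2   60. ]]
base corners z0/30 [[ 544.9 -378.6    0. ]
 [ 553.9 -430.     0. ]] [[ 661.4 -364.2   28. ]
 [ 667.  -401.9   28. ]]
```

Call:
apply_moves:
  deltas:
    - [0,0,-0.045,0,1]
    - [0.003,0.045,-0.06,0,1]
    - [0.006,0.095,-0.06,0,1]
    - [0.009,0.145,-0.06,0,1]
    - [0.011,0.194,-0.06,0,1]

```text
time_s: 16.1
ee_pos: [517.4, 196.5, 250.1]
ee_rot: [180.0, -0.1, 4.3]
force: [1.1, -0.1, -0.1]
gripper_width: 91.2
gripper_force: 0.0
```

Call:
apply_moves:
  deltas:
    - [0.002,0.049,0,0,1]
    - [0.005,0.098,0,0,1]
    - [0.007,0.147,0,0,1]
    - [0.01,0.196,0,0,1]
    - [0.012,0.244,0,0,1]

```text
time_s: 16.6
ee_pos: [547.5, -46.3, 250.1]
ee_rot: [180.0, -0.1, 4.3]
force: [1.2, -0.4, -0.0]
gripper_width: 91.4
gripper_force: 0.0
```

Call:
apply_moves:
  deltas:
    - [0.002,0.049,0,-0.05,1]
    - [0.005,0.098,0,-0.105,1]
    - [0.007,0.147,0,-0.105,1]
    - [0.01,0.196,0,-0.105,1]
    - [0.012,0.244,0,-0.105,1]

```text
time_s: 17.1
ee_pos: [577.7, -288.8, 249.9]
ee_rot: [180.0, -0.0, 10.3]
force: [0.4, 0.9, 0.7]
gripper_width: 91.2
gripper_force: 0.0
```

Call:
apply_moves:
  deltas:
    - [-0.004,0.045,0.02,0,1]
    - [-0.008,0.085,0.05,0,1]
    - [-0.009,0.106,0.09,0,1]
    - [-0.009,0.106,0.13,0,1]
    - [-0.009,0.106,0.16,0,1]

```text
time_s: 17.6
ee_pos: [586.5, -393.0, 86.5]
ee_rot: [-179.9, 0.1, 10.2]
force: [0.1, 0.1, -0.7]
gripper_width: 91.2
gripper_force: 0.0
```

Call:
apply_moves:
  deltas:
    - [0,0,0.03,0,1]
    - [0,0,0.055,0,1]
    - [0,0,0.07,0,1]
    - [0,0,0.075,0,1]
    - [0,0,0.075,0,1]

```text
time_s: 18.1
ee_pos: [587.9, -392.6, 14.8]
ee_rot: [-180.0, 0.0, 10.3]
force: [0.7, -0.3, 0.6]
gripper_width: 91.3
gripper_force: 0.0
```

Call:
apply_moves:
  deltas:
    - [0,0,0,0,-1]
    - [0,0,0,0,-1]
    - [0,0,0,0,-1]
    - [0,0,0,0,-1]
    - [0,0,0,0,-1]

```text
time_s: 18.6
ee_pos: [587.9, -392.6, 15.3]
ee_rot: [180.0, -0.0, 10.3]
force: [0.3, 0.8, 0.4]
gripper_width: 53.9
gripper_force: 0.0
```

Call:
apply_moves:
  deltas:
    - [0,0,0,0,-1]
    - [0,0,0,0,-1]
    - [0,0,0,0,-1]
    - [0,0,-0.02,0,-1]
    - [0,0,-0.05,0,-1]

```text
time_s: 19.1
ee_pos: [585.9, -391.3, 61.9]
ee_rot: [-179.7, 0.3, 10.3]
force: [0.2, 0.5, -2.4]
gripper_width: 49.8
gripper_force: 39.8
```

Call:
apply_moves:
  deltas:
    - [0,0,-0.045,0,-1]
    - [0,0,-0.09,0,-1]
    - [0,0,-0.135,0,-1]
    - [0,0,-0.175,0,-1]
    - [0,0,-0.19,0,-1]

```text
time_s: 19.6
ee_pos: [588.9, -393.5, 259.6]
ee_rot: [179.7, -0.3, 10.3]
force: [0.2, -0.5, -3.1]
gripper_width: 50.0
gripper_force: 39.8
```

Call:
apply_moves:
  deltas:
    - [0.001,-0.045,0,0.05,-1]
    - [0.003,-0.093,0,0.105,-1]
    - [0.004,-0.141,0,0.105,-1]
    - [0.006,-0.189,0,0.105,-1]
    - [0.007,-0.235,0,0.105,-1]

```text
time_s: 20.1
ee_pos: [551.7, -158.2, 253.8]
ee_rot: [-180.0, 0.1, 4.3]
force: [0.5, -0.3, -2.3]
gripper_width: 49.7
gripper_force: 39.8
```

Call:
apply_moves:
  deltas:
    - [-0.003,-0.047,0,0,-1]
    - [-0.007,-0.094,0,0,-1]
    - [-0.01,-0.141,0,0,-1]
    - [-0.014,-0.188,0,0,-1]
    - [-0.017,-0.235,0,0,-1]

```text
time_s: 20.6
ee_pos: [517.1, 74.6, 254.1]
ee_rot: [180.0, 0.1, 4.3]
force: [1.7, -0.4, -2.6]
gripper_width: 50.1
gripper_force: 39.8
```

Call:
apply_moves:
  deltas:
    - [-0.003,-0.047,0,0,-1]
    - [-0.007,-0.094,0,0,-1]
    - [-0.01,-0.141,0,0,-1]
    - [-0.014,-0.188,0,0,-1]
    - [-0.017,-0.235,0,0,-1]

```text
time_s: 21.1
ee_pos: [482.7, 307.6, 253.9]
ee_rot: [179.9, 0.1, 4.3]
force: [0.8, -0.9, -2.4]
gripper_width: 49.9
gripper_force: 39.8
```

Call:
apply_moves:
  deltas:
    - [0,0,0.045,0,-1]
    - [0,0,0.09,0,-1]
    - [0,0,0.13,0,-1]
    - [0,0,0.155,0,-1]
    - [0,0,0.168,0,-1]

```text
time_s: 21.6
ee_pos: [481.7, 304.9, 83.4]
ee_rot: [179.8, 0.3, 4.3]
force: [0.4, 0.4, -1.8]
gripper_width: 50.2
gripper_force: 39.8
```

Call:
apply_moves:
  deltas:
    - [0,0,0.006,0,-1]
    - [0,0,0.01,0,-1]
    - [0,0,0.013,0,-1]
    - [0,0,0.0145,0,-1]
    - [0,0,0.0145,0,-1]

```text
time_s: 22.1
ee_pos: [484.0, 306.2, 72.9]
ee_rot: [-180.0, -0.1, 4.3]
force: [-0.1, -0.2, -2.5]
gripper_width: 50.2
gripper_force: 39.8
```

Call:
apply_moves:
  deltas:
    - [0,0,0.002,0,-1]
    - [0,0,0.003,0,-1]
    - [0,0,0.003,0,-1]
    - [0,0,0.003,0,0.2]
    - [0,0,0.003,0,0.36]

```text
time_s: 22.6
ee_pos: [483.9, 306.3, 69.5]
ee_rot: [-180.0, -0.0, 4.3]
force: [-0.3, -0.4, -0.8]
gripper_width: 59.5
gripper_force: 0.0
```

Call:
apply_moves:
  deltas:
    - [0,0,0,0,0.36]
    - [0,0,0,0,0.36]
    - [0,0,-0.04,0,0.36]
    - [0,0,-0.09,0,0.5]
    - [0,0,-0.14,0,1]

```text
time_s: 23.1
ee_pos: [483.2, 305.9, 210.4]
ee_rot: [180.0, 0.1, 4.3]
force: [0.8, 0.5, -0.5]
gripper_width: 73.6
gripper_force: 0.0
```

Call:
apply_moves:
  deltas:
    - [0,0.02,-0.04,0,1]
    - [-0.01,0.06,-0.04,0,1]
    - [-0.02,0.11,-0.04,0,1]
    - [-0.03,0.155,-0.04,0,1]
    - [-0.04,0.2,-0.04,0,1]

```text
time_s: 23.6
ee_pos: [458.1, 102.0, 249.4]
ee_rot: [180.0, -0.0, 4.3]
force: [0.5, 0.6, 0.3]
gripper_width: 91.0
gripper_force: 0.0
```

```bash
python3 - <<'E'
from h import *
np.set_printoptions(precision=1,suppress=True)
a=grab('scene');b=grab('top'); mats(b)
c1=cv2.resize(b[130:260,80:360],None,fx=2.8,fy=2.8,interpolation=cv2.INTER_CUBIC)
cv2.imwrite('pics/c6.png',c1)
E
```

```text
px [297.  232.5] w [ 402.6 -105.9] size 80.63312007103443 52.28559079528101 yaw -24.697142795764748
px [345.2 230.7] w [ 408.8 -271.6] size 126.75235827233116 37.73848106752019 yaw -14.845289162518398
px [412.  216.5] w [ 457.1 -504.9] size 63.281683427200655 59.695450022929826 yaw 89.91006638132495
px [416.5 173. ] w [ 612.6 -528.2] size 87.57687090484093 39.533062416553655 yaw -2.983848615446391
px [309.2 176.8] w [ 598.6 -148.1] size 107.03273450208391 104.33716044744104 yaw 46.68059504422041
```

View pics/c6.png

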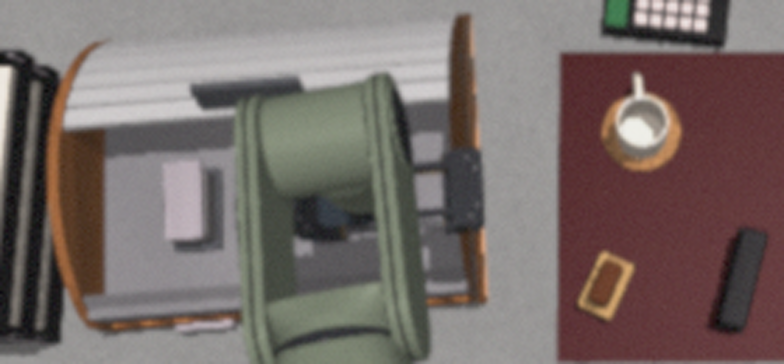

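Call:
apply_moves:
  deltas:
    - [-0.01,0.045,0,0,1]
    - [-0.02,0.092,0,0,1]
    - [-0.03,0.14,0,0,1]
    - [-0.039,0.185,0,0,1]
    - [-0.039,0.185,0,0,1]

```text
time_s: 24.2
ee_pos: [433.3, -87.7, 249.4]
ee_rot: [179.9, -0.0, 3.9]
force: [-0.3, 0.5, 0.9]
gripper_width: 91.2
gripper_force: 0.0
```

Call:
apply_moves:
  deltas:
    - [-0.01,0.045,0,0.1,1]
    - [-0.02,0.092,0,0.2,1]
    - [-0.03,0.14,0.03,0.3,1]
    - [-0.039,0.185,0.07,0.337,1]
    - [-0.039,0.185,0.11,0.337,1]

```text
time_s: 24.7
ee_pos: [411.1, -273.6, 143.6]
ee_rot: [179.8, -0.4, -15.2]
force: [0.9, 0.7, -0.7]
gripper_width: 91.3
gripper_force: 0.0
```

Call:
apply_moves:
  deltas:
    - [0,0,0.04,0,1]
    - [0,0,0.08,0,1]
    - [0,0,0.105,0,1]
    - [0,0,0.115,0,1]
    - [0,0,0.115,0,1]

```text
time_s: 25.2
ee_pos: [408.8, -269.2, 26.8]
ee_rot: [-179.9, 0.1, -15.0]
force: [-0.0, -0.5, 0.6]
gripper_width: 91.1
gripper_force: 0.0
```

Call:
apply_moves:
  deltas:
    - [0,0,0.003,0,-1]
    - [0,0,0.003,0,-1]
    - [0,0,0.003,0,-1]
    - [0,0,0.003,0,-1]
    - [0,0,0.003,0,-1]

```text
time_s: 25.7
ee_pos: [408.9, -270.4, 25.4]
ee_rot: [180.0, -0.1, -15.0]
force: [0.1, -0.6, -0.4]
gripper_width: 53.8
gripper_force: 0.0
```

Call:
apply_moves:
  deltas:
    - [0,0,0.003,0,-1]
    - [0,0,0.003,0,-1]
    - [0,0,0.003,0,-1]
    - [0,0,0.003,0,-1]
    - [0,0,0,0,-1]

```text
time_s: 26.2
ee_pos: [408.2, -270.0, 24.3]
ee_rot: [-180.0, 0.1, -15.0]
force: [-0.2, 0.2, -2.9]
gripper_width: 34.1
gripper_force: 40.0
```

Call:
apply_moves:
  deltas:
    - [0,0,-0.03,0,-1]
    - [0,0,-0.075,0,-1]
    - [0,0,-0.12,0,-1]
    - [0,0,-0.17,0,-1]
    - [0,0,-0.22,0,-1]

```text
time_s: 26.7
ee_pos: [407.9, -270.0, 246.6]
ee_rot: [180.0, 0.0, -15.0]
force: [1.2, -0.6, -3.3]
gripper_width: 33.8
gripper_force: 40.0
```

Call:
apply_moves:
  deltas:
    - [-0.003,-0.04,0,-0.1,-1]
    - [-0.005,-0.08,0,-0.2,-1]
    - [-0.008,-0.12,0,-0.3,-1]
    - [-0.011,-0.16,0,-0.337,-1]
    - [-0.013,-0.204,0,-0.337,-1]

```text
time_s: 27.2
ee_pos: [448.6, -68.7, 244.7]
ee_rot: [180.0, 0.0, 4.3]
force: [0.5, 0.1, -2.4]
gripper_width: 33.9
gripper_force: 40.0
```

Call:
apply_moves:
  deltas:
    - [0.01,-0.045,0,0,-1]
    - [0.02,-0.09,0,0,-1]
    - [0.03,-0.135,0,0,-1]
    - [0.04,-0.18,0,0,-1]
    - [0.05,-0.225,0,0,-1]

```text
time_s: 27.7
ee_pos: [481.8, 159.9, 244.6]
ee_rot: [179.9, 0.0, 4.3]
force: [1.0, -0.6, -3.0]
gripper_width: 34.0
gripper_force: 40.0
```

Call:
apply_moves:
  deltas:
    - [0.01,-0.03,0,0,-1]
    - [0.022,-0.072,0,0,-1]
    - [0.022,-0.072,0.04,0,-1]
    - [0.022,-0.072,0.08,0,-1]
    - [0.022,-0.072,0.11,0,-1]

```text
time_s: 28.2
ee_pos: [497.2, 231.4, 132.1]
ee_rot: [179.9, 0.2, 4.4]
force: [-0.4, -0.8, -3.2]
gripper_width: 33.7
gripper_force: 40.0
```

Call:
apply_moves:
  deltas:
    - [0,0,0.025,0,-1]
    - [0,0,0.045,0,-1]
    - [0,0,0.053,0,-1]
    - [0,0,0.055,0,-1]
    - [0,0,0.055,0,-1]

```text
time_s: 28.7
ee_pos: [499.1, 231.8, 80.3]
ee_rot: [-180.0, -0.1, 4.3]
force: [-0.2, 0.2, -2.4]
gripper_width: 34.0
gripper_force: 40.0
```

Call:
apply_moves:
  deltas:
    - [0,0,0.001,0,-1]
    - [0,0,0.001,0,-1]
    - [0,0,0.001,0,-0.2]
    - [0,0,0.001,0,0.05]
    - [0,0,0.001,0,0.05]

```text
time_s: 29.2
ee_pos: [499.0, 231.9, 79.3]
ee_rot: [-180.0, -0.1, 4.3]
force: [-1.2, -1.6, 0.1]
gripper_width: 47.1
gripper_force: 0.0
```

Call:
apply_moves:
  deltas:
    - [0,0,-0.045,0,0.05]
    - [0,0,-0.09,0,1]
    - [0,0,-0.13,0,1]
    - [-0.005,0.02,-0.165,0,1]
    - [-0.02,0.06,-0.17,0,1]

```text
time_s: 29.7
ee_pos: [486.4, 172.3, 253.8]
ee_rot: [-179.8, -0.6, 4.5]
force: [1.0, -0.8, 0.5]
gripper_width: 77.0
gripper_force: 0.0
```

Call:
apply_moves:
  deltas:
    - [-0.015,0.045,0,0.05,1]
    - [-0.03,0.09,0,0.15,1]
    - [-0.045,0.135,0,0.25,1]
    - [-0.06,0.18,0,0.35,1]
    - [-0.075,0.225,0,0.4,1]

```text
time_s: 30.2
ee_pos: [424.4, -61.2, 249.3]
ee_rot: [180.0, -0.1, -18.8]
force: [1.1, -0.9, 0.6]
gripper_width: 91.0
gripper_force: 0.0
```

```bash
python3 - <<'E'
from h import *
np.set_printoptions(precision=1,suppress=True)
s=env.state();print(s['ee_pos'],s['ee_rot'],s['gripper_width'])
a=grab('scene');b=grab('top'); mats(b)
c1=cv2.resize(b[130:260,80:220],None,fx=2.6,fy=2.6,interpolation=cv2.INTER_CUBIC)
c2=cv2.resize(a[150:280,280:440],None,fx=2.6,fy=2.6,interpolation=cv2.INTER_CUBIC)
cv2.imwrite('pics/c7.png',np.hstack([c1,c2]))
E
```

```text
[424.4 -61.2 249.3] [180.   -0.1 -18.8] 90.99907762420685
px [412.  216.5] w [ 457.1 -504.9] size 63.281683427200655 59.695450022929826 yaw 89.91006638132495
px [416.5 173. ] w [ 612.6 -528.2] size 87.57687090484093 39.533062416553655 yaw -2.983848615446391
px [304.5 206.5] w [ 496.3 -131.7] size 348.215618484149 138.0959177004356 yaw -0.513484575057646
```

View pics/c7.png

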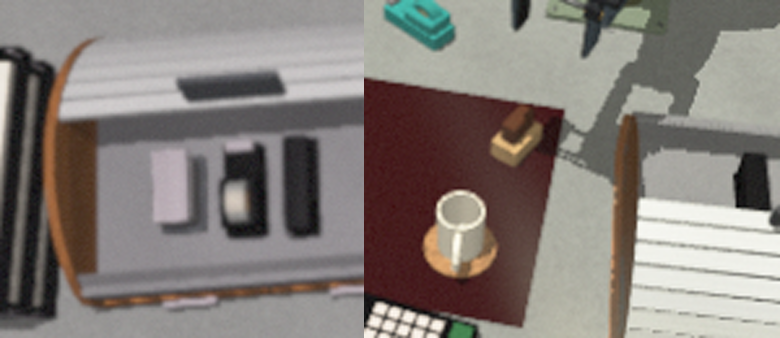

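Punch, tape and stapler are in the store, the mug is fine, and the stamp is still where it was last measured.

Call:
apply_moves:
  deltas:
    - [-0.002,0.025,0.03,0.117,1]
    - [-0.005,0.05,0.06,0.117,1]
    - [-0.005,0.05,0.1,0.117,1]
    - [-0.005,0.05,0.135,0.117,1]
    - [-0.005,0.05,0.14,0.117,1]

```text
time_s: 30.8
ee_pos: [401.7, -104.1, 105.9]
ee_rot: [179.9, 0.4, -25.3]
force: [-0.8, 0.3, -0.2]
gripper_width: 90.7
gripper_force: 0.0
```

Call:
apply_moves:
  deltas:
    - [0,0,0.03,0,1]
    - [0,0,0.055,0,1]
    - [0,0,0.068,0,1]
    - [0,0,0.071,0,1]
    - [0,0,0.071,0,1]

```text
time_s: 31.3
ee_pos: [405.6, -105.2, 38.6]
ee_rot: [-180.0, -0.1, -25.3]
force: [-0.0, -0.7, 0.1]
gripper_width: 90.8
gripper_force: 0.0
```

Call:
apply_moves:
  deltas:
    - [0,0,0,0,-1]
    - [0,0,0,0,-1]
    - [0,0,0,0,-1]
    - [0,0,0,0,-1]
    - [0,0,0,0,-1]

```text
time_s: 31.8
ee_pos: [404.5, -105.4, 38.0]
ee_rot: [-180.0, -0.0, -25.3]
force: [-0.7, -0.8, 0.1]
gripper_width: 53.9
gripper_force: 0.0
```

Call:
apply_moves:
  deltas:
    - [0,0,0,0,-1]
    - [0,0,0,0,-1]
    - [0,0,0,0,-1]
    - [0,0,0,0,-1]
    - [0,0,0,0,-1]

```text
time_s: 32.3
ee_pos: [404.2, -105.3, 37.6]
ee_rot: [180.0, 0.0, -25.3]
force: [-0.3, 0.8, -0.1]
gripper_width: 25.7
gripper_force: 40.0
```

Call:
apply_moves:
  deltas:
    - [0,0,-0.03,0,-1]
    - [0,0,-0.075,0,-1]
    - [0,0,-0.12,0,-1]
    - [0,0,-0.17,0,-1]
    - [0,0,-0.212,0,-1]

```text
time_s: 32.8
ee_pos: [404.2, -105.3, 252.2]
ee_rot: [180.0, -0.1, -25.3]
force: [0.9, -0.5, -2.0]
gripper_width: 26.1
gripper_force: 40.0
```

Call:
apply_moves:
  deltas:
    - [-0.004,-0.027,0,-0.12,-1]
    - [-0.008,-0.054,0,-0.24,-1]
    - [-0.012,-0.081,0,-0.36,-1]
    - [-0.016,-0.108,0,-0.48,-1]
    - [-0.019,-0.135,0,-0.517,-1]

```text
time_s: 33.3
ee_pos: [444.7, 25.8, 249.4]
ee_rot: [180.0, 0.1, 4.5]
force: [0.4, -0.7, -1.8]
gripper_width: 25.3
gripper_force: 40.0
```

Call:
apply_moves:
  deltas:
    - [0.015,-0.035,0,0,-1]
    - [0.035,-0.075,0,0,-1]
    - [0.055,-0.12,0,0,-1]
    - [0.065,-0.1405,0,0,-1]
    - [0.065,-0.1405,0,0,-1]

```text
time_s: 33.8
ee_pos: [499.9, 172.4, 248.7]
ee_rot: [-180.0, 0.1, 4.5]
force: [-0.4, -0.3, -1.5]
gripper_width: 25.7
gripper_force: 40.0
```

Down to tip z ≈ 93.

Call:
apply_moves:
  deltas:
    - [0,0,0.045,0,-1]
    - [0,0,0.09,0,-1]
    - [0,0,0.125,0,-1]
    - [0,0,0.145,0,-1]
    - [0,0,0.15,0,-1]

```text
time_s: 34.3
ee_pos: [496.8, 168.1, 97.1]
ee_rot: [179.9, 0.4, 4.2]
force: [0.0, 0.5, -0.4]
gripper_width: 25.6
gripper_force: 40.0
```

Call:
apply_moves:
  deltas:
    - [0,0,0.003,0,-1]
    - [0,0,0.005,0,-1]
    - [0,0,0.005,0,-1]
    - [0,0,0.005,0,-1]
    - [0,0,0.005,0,-1]

```text
time_s: 34.8
ee_pos: [499.8, 169.9, 95.5]
ee_rot: [-180.0, -0.1, 4.3]
force: [-1.0, -0.1, -1.3]
gripper_width: 25.8
gripper_force: 40.0
```

Call:
apply_moves:
  deltas:
    - [0,0,0.0025,0,-1]
    - [0,0,0.0025,0,-1]
    - [0,0,0.0025,0,-0.3]
    - [0,0,0.0025,0,0.0]
    - [0,0,0.0025,0,0.0]

```text
time_s: 35.3
ee_pos: [499.2, 169.8, 92.2]
ee_rot: [180.0, 0.0, 4.3]
force: [0.9, 0.7, -0.4]
gripper_width: 43.9
gripper_force: 0.0
```

Call:
apply_moves:
  deltas:
    - [0,0,-0.04,0,0]
    - [0,0,-0.085,0,0]
    - [0,0,-0.13,0,-1]
    - [0,0,-0.17,0,-1]
    - [-0.02,0,-0.19,0,-1]

```text
time_s: 35.8
ee_pos: [482.0, 168.8, 285.9]
ee_rot: [-179.9, -0.4, 4.2]
force: [-0.6, 0.4, 0.3]
gripper_width: 24.7
gripper_force: 0.0
```

Call:
apply_moves:
  deltas:
    - [0.035,-0.02,0,0,-1]
    - [0.075,-0.044,0,0,-1]
    - [0.115,-0.067,0,0,-1]
    - [0.155,-0.09,0,0,-1]
    - [0.187,-0.109,0,0,-1]

```text
time_s: 36.3
ee_pos: [659.3, 292.2, 281.5]
ee_rot: [180.0, 0.0, 4.3]
force: [1.0, 0.2, 1.2]
gripper_width: 0.6
gripper_force: 0.0
```

Call:
apply_moves:
  deltas:
    - [0,0,0.03,0,-1]
    - [0,0,0.07,0,-1]
    - [0,0,0.095,0,-1]
    - [0,0,0.098,0,-1]
    - [0,0,0.098,0,-1]

```text
time_s: 36.8
ee_pos: [657.7, 290.9, 184.1]
ee_rot: [180.0, 0.1, 4.3]
force: [-0.1, -0.8, -0.1]
gripper_width: 0.3
gripper_force: 0.0
```

```bash
python3 - <<'E'
from h import *
s=env.state();print(s['ee_pos'],s['ee_rot'],s['gripper_width'],s['force'])
a=grab('scene');b=grab('top')
c1=cv2.resize(b[130:250,80:260],None,fx=2.2,fy=2.2,interpolation=cv2.INTER_CUBIC)
c2=cv2.resize(a[150:270,360:540],None,fx=2.2,fy=2.2,interpolation=cv2.INTER_CUBIC)
cv2.imwrite('pics/c8.png',np.hstack([c1,c2]))
E
```

```text
[657.70360761 290.94211582 184.05070979] [1.79977385e+02 5.05233186e-02 4.28733098e+00] 0.2996992553890881 [-0.08493074 -0.81813738 -0.06438323]
```

View pics/c8.png

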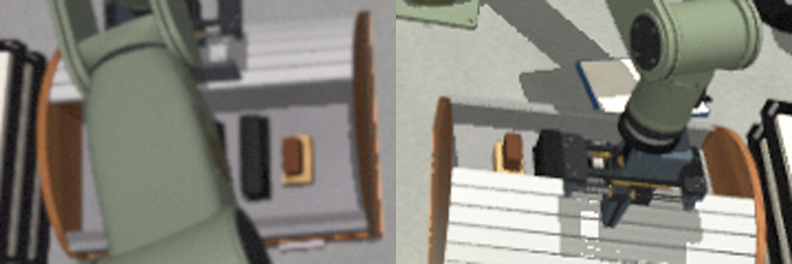

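The finger is behind the fin, and the stamp and stapler are visible inside. I'll push the tambour shut.

Call:
apply_moves:
  deltas:
    - [-0.025,0,-0.004,0,-1]
    - [-0.05,0,-0.011,0,-1]
    - [-0.075,0,-0.015,0,-1]
    - [-0.097,0,-0.0165,0,-1]
    - [-0.118,0,-0.017,0,-1]

```text
time_s: 37.4
ee_pos: [542.4, 282.4, 203.9]
ee_rot: [-179.9, -0.5, 4.3]
force: [6.5, -0.1, -3.5]
gripper_width: 0.8
gripper_force: 2.8
```

Call:
apply_moves:
  deltas:
    - [-0.02,0,0.001,0,-1]
    - [-0.04,0,0.004,0,-1]
    - [-0.061,0,0.009,0,-1]
    - [-0.08,0,0.016,0,-1]
    - [-0.099,0,0.025,0,-1]

```text
time_s: 37.9
ee_pos: [444.5, 275.5, 179.4]
ee_rot: [-179.9, -0.6, 4.3]
force: [5.6, -0.1, -0.1]
gripper_width: 0.4
gripper_force: 2.2
```

Call:
apply_moves:
  deltas:
    - [-0.012,0,0.007,0,-1]
    - [-0.023,0,0.015,0,-1]
    - [-0.034,0,0.023,0,-1]
    - [-0.036,0,0.025,0,-1]
    - [-0.036,0,0.025,0,-1]

```text
time_s: 38.4
ee_pos: [407.5, 272.8, 154.3]
ee_rot: [-179.9, -0.4, 4.3]
force: [1.8, -1.8, 5.4]
gripper_width: 0.3
gripper_force: 2.0
```

Call:
apply_moves:
  deltas:
    - [-0.003,0,0.002,0,-1]
    - [-0.006,0,0.004,0,-1]
    - [-0.009,0,0.005,0,-1]
    - [-0.009,0,0.005,0,-1]
    - [-0.009,0,0.005,0,-1]

```text
time_s: 38.9
ee_pos: [406.8, 273.2, 153.8]
ee_rot: [-179.8, -1.5, 4.4]
force: [13.5, -7.4, 20.2]
gripper_width: 0.4
gripper_force: 11.2
```

Call:
apply_moves:
  deltas:
    - [-0.012,0,0.004,0,-1]
    - [-0.018,0,0.004,0,-1]
    - [-0.018,0,0.004,0,-1]
    - [-0.01,0,0,0,-1]
    - [0.0,0,0,0,-1]

```text
time_s: 39.4
ee_pos: [407.1, 273.7, 153.9]
ee_rot: [-179.6, -1.4, 4.3]
force: [2.6, -1.8, 17.6]
gripper_width: 0.7
gripper_force: 6.6
```

Call:
apply_moves:
  deltas:
    - [0.015,0,-0.01,0,-1]
    - [0.02,0,-0.05,0,-1]
    - [0.02,0.04,-0.09,0,-1]
    - [0.02,0.09,-0.11,0,-1]
    - [0.0,0.14,-0.11,0,-1]

```text
time_s: 39.9
ee_pos: [413.6, 143.6, 260.0]
ee_rot: [-179.9, -0.6, 4.4]
force: [0.6, -0.4, 0.0]
gripper_width: 0.5
gripper_force: 0.0
```

Call:
apply_moves:
  deltas:
    - [-0.01,0.05,0,0,-1]
    - [-0.02,0.1,0,0,-1]
    - [-0.03,0.15,0,0,-1]
    - [-0.03,0.2,0,0,-1]
    - [-0.03,0.25,0,0,-1]

```text
time_s: 40.4
ee_pos: [398.8, -106.9, 257.6]
ee_rot: [179.9, -0.3, 4.3]
force: [1.7, 0.4, -0.7]
gripper_width: 0.3
gripper_force: 0.0
```

```bash
python3 - <<'E'
from h import *
np.set_printoptions(precision=1,suppress=True)
s=env.state();print(s['ee_pos'],s['force'])
a=grab('scene');b=grab('top');np.save('a9.npy',a);np.save('b9.npy',b)
f=lambda i:cv2.resize(i[205:250,130:220],None,fx=4,fy=4,interpolation=cv2.INTER_CUBIC)
g=lambda i:cv2.resize(i[160:310,230:530],None,fx=2.4,fy=2.4,interpolation=cv2.INTER_CUBIC)
b0=cv2.imread('pics/t0.png')
cv2.imwrite('pics/c9.png',np.vstack([np.hstack([f(b0),f(b)]),g(a)]))
E
```

```text
[ 398.8 -106.9  257.6] [ 1.7  0.4 -0.7]
```

View pics/c9.png

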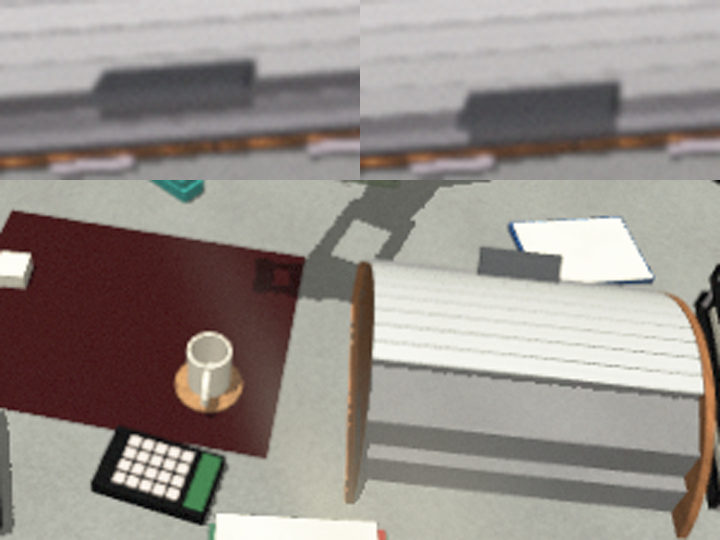

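The tambour is closed. The pull is now about 5 px further front than at the start, and the mug still stands on its mat. One quick numeric check of the pull, then I'll hand in.

```bash
python3 - <<'E'
from h import *
np.set_printoptions(precision=1,suppress=True)
b=np.load('b9.npy');b0=cv2.imread('pics/t0.png')
for c in (165,175,185): print(c,b0[215:246,c].mean(1).astype(int),b[215:246,c].mean(1).astype(int))
for th in(0,.03,.06,.1):
    A=np.radians(50)+th;e=246*np.array([-np.cos(A),np.sin(A)])+[0,-30]
    fr=e-5*np.array([np.sin(A),np.cos(A)]) 
    print(th,px('top',[[540+fr[0],283+.075*fr[0],fr[1]]]))
E
```

```text
165 [198 195 197 186 181 173 146 102  75  72  74  74  76  86  86  86  85  82
  89 100 118 136 148 147 129  98  75  70  66  76 101] [196 196 188 183 186 189 187 187 188 179 177 168 128  91  74  77  74  76
  75  79  81  86  88  88  85  72  68  67  66  74  96]
175 [196 198 198 183 176 149 111  79  74  68  72  77  84  88  87  86  81  83
  97 113 129 138 148 140 106  78  75  74  76  97 130] [192 179 175 188 190 188 187 187 188 179 167 135  98  77  74  77  78  77
  77  84  85  87  88  86  76  68  65  68  68  92 129]
185 [196 198 184 175 161 122  83  72  70  73  79  80  85  89  87  86  83  91
 113 129 142 148 142 114  82  78  79  81  98 133 149] [188 180 184 188 188 188 188 187 183 170 144 103  80  77  72  76  76  78
  80  81  86  88  86  78  72  75  70  73  95 134 148]
0 [[175.  236.4]]
0.03 [[174.5 234.4]]
0.06 [[174.  232.4]]
0.1 [[173.3 229.7]]
```

```bash
python3 -c "
from workcell import env
print(env.job_done())"
```

```text
the job is handed in; nothing more can be done
None
```

I've handed the job in: the mug stands upright on the cork mat, the punch, tape, stapler and stamp are in the store, and the tambour is pushed shut to what I take to be its stop. The hand-in gave back no verdict.

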